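Stress check of a cast-in stud in the strain viewer

ROBOT

A 6-joint arm with a two-finger parallel gripper is mounted at the origin on a cart in front of the work surface, level with it; the furniture and walls round the work are solid. World frame = base frame: x ahead of the robot, y to its left, z up, the work surface at z = 0. Lengths are in mm, angles in degrees, forces in N, time in s.
With the tool pointing down it reaches from about 350 to 850 mm from the base axis. Payload 8.1 kg.
Tool frame: the origin (TCP) lies at the very end of the fingers, on their centre line; the grasp point (between the pads) lies 19 mm behind it; z points along the fingers, y is the direction in which the jaws open and shut (so a half turn about z gives the same grasp; the last joint's range is limited). The gripper opens to 85 mm and grips with 20 to 120 N. Pads are 22 mm wide; open, the fingers measure 114 mm over their backs; the gripper's body (76 mm by 85 mm) begins 54 mm behind the grasp point. The pads swing forward as they close: fully open they stand 13 mm farther back than shut.
Start: joints at [-72.044, 7.471, 85.268, -0, 87.261, -4.893], TCP at [233.008, -552.913, 231.292] pointing down, gripper open.
Joint ranges: [-169.43, 169.43], [-51.17, 129.36], [1.28, 143.12], [-76.62, 256.62], [0, 156.53], [-152.29, 152.29]. Speed limits (degrees/s): [136.94, 136.94, 159.86, 180, 180, 180].

INTERFACE

Orientations are given as [roll, pitch, yaw] about the fixed x, y, z axes, in that order (R = Rz(yaw) Ry(pitch) Rx(roll)).
In Python, from bench import r, eyes gives the robot as it stands. The module is installed in compiled form; this text tells all that it offers.
- The arm moves only by the tool play_rows, never from a script. Its argument "deltas" is a list of rows, each a list of 3 entries, a list of its own where there are three numbers: the shift along the tool's x, y, z in m, then the turn, a rotation vector about the tool's x, y, z in rad, then the closure, from 0 (fully open) to 1 (shut). A call has 1 to 8 rows; each row shifts and turns the pose as measured when the row begins, along the tool's axes as they then stand; what a row does not reach is not made up. A row lasts 1/8 s, in which the tool goes at most 62.5 mm and 10.7 degrees, less where a joint would pass 70% of its speed; a pose out of reach is approached as far as the arm can. A call with a gripper value outside its range is refused whole. The fingers move at their own pace and stop on an object; "force" is the grip in N (left out, the last holds). Time passes only in rows, so rows that do not move let the fingers close. It gives the time, the measured TCP pose, the force and the opening at its end, in the units of the state.
- r.sense(): the state, without advancing time (a new reading comes with each control period).
- eyes.snapshot(name): name is "side" or "top"; returns the picture (480x640x3 uint8, red, green, blue); there is no depth.
- eyes.get_calibration(name): a dict with "mtx" (3x3 intrinsics, pixels), "R" (3x3) and "t" (3): a world point X has camera coordinates R X + t. Camera axes: x right, y down, z forward; pixel columns grow to the right and rows downward; lengths in mm; the calibration is good to about 2 mm. A picture is of the moment at which its call begins. get_calibration takes no time and is no camera call.
- r.hand_in(): hands the job in, once; it reports no verdict.
The state is a dict: "time": time; "joint_pos": joint angles; "qd": joint speeds; "joint_efforts": joint torques, N m; "tool_pos": TCP position; "tcp_rot": TCP orientation; "ft_force": force on the tool from outside, world axes, zero at the start; "wrist_torque": the same for the moment, N m; "finger_gap": finger opening in mm.
Only numpy, scipy, OpenCV 4.12 (cv2) and the standard library are available. Lean on these libraries where they do the work, as an engineer would, in place of code of your own. Each camera call takes 0.05 s, during which the arm holds its last target. There are 200 camera calls.

TASK

Take the aluminium-framed reference standard out of the strain viewer, where it stands between the two heads, and put it back upright and fully home in its own rack slot: the empty slot that fits its width, not the wider one. Then pick up the clear cast coupon by its two frosted narrow edges, never touching the polished broad faces with the fingers, and hold it upright in the middle of the viewer's gap, polished faces square to the light and the head of the cast-in brass stud centred on the light openings. Finish while still holding it there, steady and clear of the viewer, and leave everything else where it is.

Things in the scene. Friction and masses are not known exactly. Their poses are not given: they have to be found in the camera images.
- viewer: Strain viewer, fixed: dark base 104 x 216 mm, top 14 mm above the desk, with two light-grey box heads (66 x 44 mm, tops 84 mm above the desk), 92 mm apart: lamp at +y, analyser with rubber eyecup at -y. Origin: centre of its underside; light runs along y, z up. Two low bars along x (tops 21 mm above the desk) leave a 12 mm groove at the middle for the standard.
- light_path (a point): Middle of the light path: half-way between the heads, 58 mm above the desk, on the axis of the two round light openings (29 mm diameter). Axes as the viewer's: y along the light.
- standard_center (a point): Centre, half-way up, of the reference standard: loose aluminium frame 32 mm wide (x), 10 mm thick (y), 70 mm tall (z up), round glass in the broad faces, foot tapered over the lowest 5 mm, about 60 g. It starts upright in the viewer's groove, foot 14 mm above the desk, width along the viewer's x; grip its 10 mm wide side faces (facing x).
- slot_own_floor (a point): Centre of the floor of the standard's own slot, 14 mm above the desk: slot 35 mm long (along x of this point), 13 mm across (y), 18 mm deep, z up. The standard fits either way round.
- narrow_standard_center (a point): Centre of another standard, like the first but 22 mm wide, that stands loose in its own slot of the rack; leave it there. Axes as for the standard.
- coupon_center (a point): Centre, half-way up, of the coupon's clear block: loose, 26 mm wide (x), 14 mm thick (y), 56 mm tall (z up), about 35 g; upright on a 3 mm rubber mat. Edges facing x (14 x 56 mm, 26 mm apart) are frosted white: grip these. Broad faces facing y are polished and clear. The 6 mm shank of the cast-in brass stud stands 10 mm out of the top.
- stud_head (a point): Middle of the brass stud's head (11 mm diameter) inside the coupon: on the coupon's z axis, 18 mm above its underside and 10 mm below coupon_center. Same axes as the coupon.
- coupon: The coupon itself; origin at the centre of its underside, axes as for coupon_center.
- polished_a: The polished broad face on the coupon's +y side: area 20 x 52 mm in which fingers must not touch; origin at the middle of the face.
- polished_b: The same on the coupon's -y side.
- standard: The reference standard itself; origin at the centre of its foot, axes as for standard_center.
- grease_pot: Round pot of grease, 57 mm diameter, 32 mm tall, on the desk behind the viewer; leave it alone. Origin at the centre of its underside.
- oil_dropper: Small brown dropper bottle, 30 mm diameter, 104 mm tall, on the desk behind the viewer; leave it alone. Origin at the centre of its underside.
- rack_rail: Storage rack, fixed: aluminium rail 266 x 46 x 4 mm with three dark slot blocks (74 x 42 x 28 mm) in a row along its x, 84 mm from middle to middle, in changing order. Slots also run along x, 25, 35 and 49 mm long; the middle size is the standard's own, the wide one is empty too. A white bar on each block is as long as its standard is wide. Origin: centre of the underside.

How it is judged (in metres and radians):
On the way, in this order (a step that is already met when the one before it is completed fails the run):
1. the standard stands fully home in its own slot and has been let go (distance between standard and slot_own_floor below 0.006 m and angle between standard's own z axis and vertical below 0.2 rad and contact force between standard and the fingers below 0.1 N), for 0.2 s.
2. the coupon is lifted off its mat by the fingers (height (world z) of coupon above 0.03 m and contact force between coupon and the fingers above 0.5 N), for 0.2 s.
At the end, for the whole second after the job is handed in: Standard upright in its own slot, foot within 6 mm of the floor's centre. Fingers hold the coupon still, off the viewer: stud head within 8 mm of the light axis and 20 mm of mid-gap, polished faces within 0.15 rad of square to the light, upright within 0.15 rad (distance between standard and slot_own_floor below 0.006 m and angle between standard's own z axis and vertical below 0.2 rad and x of stud_head in the frame of light_path between -0.008 and 0.008 m and z of stud_head in the frame of light_path between -0.008 and 0.008 m and y of stud_head in the frame of light_path between -0.02 and 0.02 m and angle between the y axis of coupon and the y axis of light_path, either way round below 0.15 rad and angle between coupon's own z axis and vertical below 0.15 rad and contact force between coupon and the fingers above 0.5 N and contact force between coupon and viewer below 0.05 N and linear speed of coupon below 0.02 m/s); the arm keeps its last pose, push and grip.
It fails at once if a finger touches a polished face of the coupon (contact force between any of polished_a, polished_b and the fingers above 0.3 N).
It fails at once if the narrow standard is moved out of its place (distance of narrow_standard_center from where it was at the start of the episode above 0.012 m).
It fails at once if the grease pot or the oil dropper is pushed away (distance of any of grease_pot, oil_dropper from where it was at the start of the episode above 0.02 m).
It also fails if it takes over 72 s, if anything falls off the work surface, if the arm or the gripper's body presses on something with over 40 N, if the wrist force passes 120 N, or if a joint passes its speed limit or range.

## Working session

There is one attempt and no reset: what is moved stays moved. The work goes in short steps, Python scripts to look and compute and a tool call to move; the robot and the scene stay as the last step left them, time stands still between calls to the robot, and variables do not carry over. Pictures are saved under pics/ and viewed, about 8 in all and at most 12, crops included, and the job is handed in when it is done.

Besides the shell and the picture viewer there is one more tool, called after "Request:" in YAML: its name, and indented under it one key for each argument. play_rows: Moves the arm, as the interface text tells. Its arguments: {"type":"object","properties":{"deltas":{"type":"array"},"force":{"type":"number"}},"required":["deltas"]}

```bash
mkdir -p pics; python3 - <<'E'
from bench import r, eyes
import cv2
s=r.sense(); print({k:s[k] for k in('time','tool_pos','tcp_rot','finger_gap')})
for n in('side','top'):
    cv2.imwrite(f'pics/{n}0.png',cv2.cvtColor(eyes.snapshot(n),cv2.COLOR_RGB2BGR))
    c=eyes.get_calibration(n); print(n,c, -c['R'].T@c['t'])
E
```

```text
{'time': 0.0, 'tool_pos': array([ 232.84751179, -552.40596334,  230.27778885]), 'tcp_rot': array([-1.79899068e+02, -7.70853226e-03,  2.28510174e+01]), 'finger_gap': 85.55470163390407}
side {'mtx': array([[507.54074805,   0.        , 323.9432524 ],
       [  0.        , 507.54074805, 240.5654952 ],
       [  0.        ,   0.        ,   1.        ]]), 'R': array([[-0.88492942, -0.4656737 ,  0.00692306],
       [-0.2854062 ,  0.53049674, -0.79819578],
       [ 0.36802612, -0.70832281, -0.60235833]]), 't': array([ 522.16898964,  179.05395717, 1021.4900839 ])} [137.25077421 871.71755599 754.60817142]
top {'mtx': array([[446.01347911,   0.        , 317.28557819],
       [  0.        , 446.01347911, 243.55292449],
       [  0.        ,   0.        ,   1.        ]]), 'R': array([[ 0.01910964, -0.99961913,  0.01991001],
       [-0.99767351, -0.02036827, -0.06505924],
       [ 0.06543999, -0.01862043, -0.99768276]]), 't': array([  53.88184995,  533.7905526 , 1124.33036648])} [ 457.9428584    85.66923718 1155.38024089]
```

View pics/top0.png

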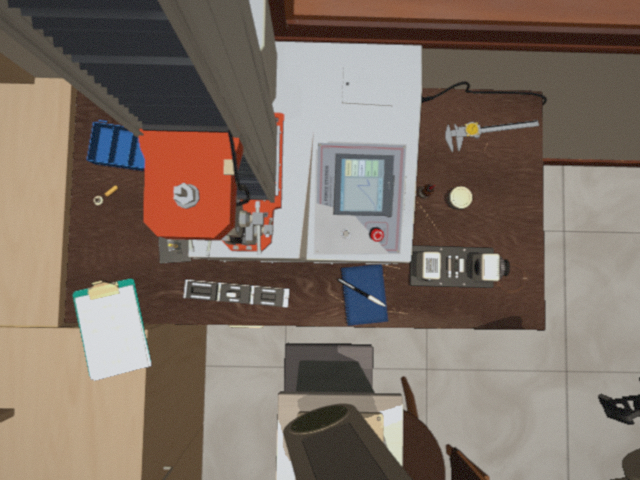

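View pics/side0.png

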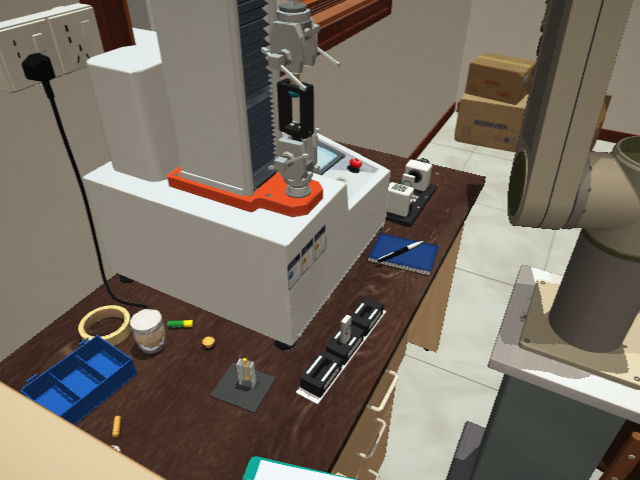

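```bash
cat > h.py <<'E'
import numpy as np, cv2
from bench import r, eyes
def pix(n,X):
    c=eyes.get_calibration(n); p=c['mtx']@(c['R']@np.array(X,float)+c['t']); return p[:2]/p[2]
def ray(n,u,v,z):
    c=eyes.get_calibration(n); d=c['R'].T@np.linalg.solve(c['mtx'],[u,v,1.]); o=-c['R'].T@c['t']
    return o+d*(z-o[2])/d[2]
def snap(n,f):
    im=cv2.cvtColor(eyes.snapshot(n),cv2.COLOR_RGB2BGR); cv2.imwrite(f'pics/{f}.png',im); return im
def crop(im,x,y,w,h,W,H): return cv2.resize(im[y:y+h,x:x+w],(W,H),interpolation=cv2.INTER_CUBIC)
E
python3 - <<'E'
from h import *
t=cv2.imread('pics/top0.png');s=cv2.imread('pics/side0.png')
a=np.hstack([crop(t,405,240,110,55,440,220),crop(t,155,235,90,55,360,220)])
b=np.hstack([crop(t,180,275,115,35,460,140),crop(s,380,150,60,80,180,240)[:140],np.zeros((140,160,3),np.uint8)])
c=np.hstack([crop(s,205,290,185,115,400,249),crop(s,380,150,64,80,200,249),crop(s,220,340,55,70,196,249)])[:240,:800]
c=np.hstack([c,np.zeros((240,800-c.shape[1],3),np.uint8)])
cv2.imwrite('pics/c0.png',np.vstack([a,b,c]))
for u,v in[(437,265),(484,265),(201,291),(236,292),(270,295)]: print(u,v,ray('top',u,v,28).round(), ray('top',u,v,84).round())
for u,v in[(245,388),(318,378),(346,345),(370,313)]: print(u,v,ray('side',u,v,28).round(),ray('side',u,v,3).round())
E
```

```text
437 265 [ 484. -240.   28.] [ 482. -224.   84.]
484 265 [ 486. -361.   28.] [ 484. -338.   84.]
201 291 [407. 353.  28.] [409. 340.  84.]
236 292 [406. 266.  28.] [409. 257.  84.]
270 295 [400. 181.  28.] [403. 176.  84.]
245 388 [505. 453.  28.] [518. 438.   3.]
318 378 [405. 375.  28.] [414. 358.   3.]
346 345 [394. 284.  28.] [403. 264.   3.]
370 313 [388. 187.  28.] [397. 163.   3.]
```

View pics/c0.png

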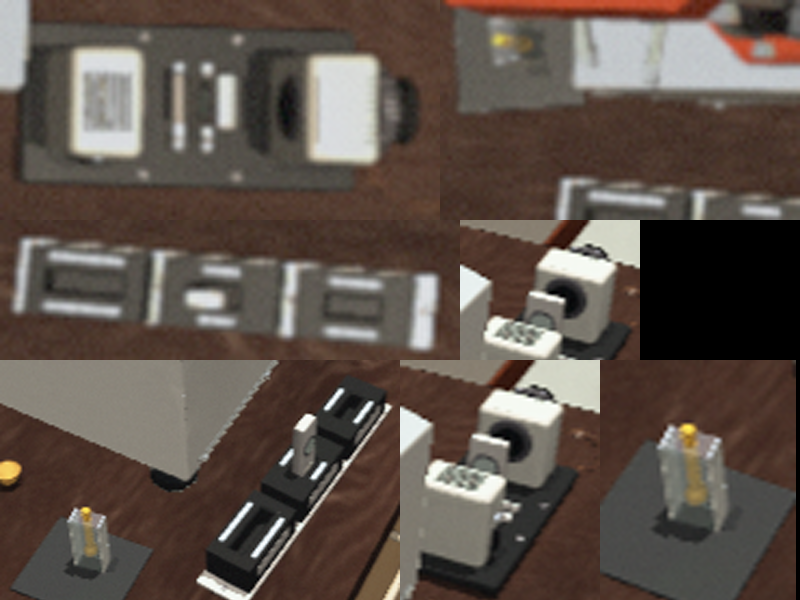

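```bash
python3 - <<'E'
from h import *
t=cv2.imread('pics/top0.png')
def blobs(x,y,w,h,th,z,amin=6,k=6):
    g=crop(cv2.cvtColor(t,cv2.COLOR_BGR2GRAY),x,y,w,h,w*k,h*k)
    m=(g>th).astype(np.uint8)
    for c in cv2.findContours(m,cv2.RETR_EXTERNAL,cv2.CHAIN_APPROX_NONE)[0]:
        if cv2.contourArea(c)<amin*k*k: continue
        b=(cv2.boxPoints(cv2.minAreaRect(c))+.5)/k-.5+[x,y]
        P=np.array([ray('top',*q,z)[:2] for q in b]); e=P[1]-P[0];f=P[2]-P[1]
        L=e if np.hypot(*e)>np.hypot(*f) else f
        print(b.mean(0).round(1),P.mean(0).round(1),np.hypot(*e).round(1),np.hypot(*f).round(1),'ang',np.degrees(np.arctan2(L[1],L[0])).round(1)%180)
print('rack z32');blobs(180,275,115,35,140,32)
print('viewer z84');blobs(405,240,110,55,165,84)
# dark base
g=crop(cv2.cvtColor(t,cv2.COLOR_BGR2GRAY),405,240,110,55,660,330)
for z in(200,):print('box top edge',[ray('top',u,v,z).round() for u,v in((190,258),(300,262),(410,262))])
print('box bottom corner side',ray('side',285,347,0).round(),'top(z?)',[ray('side',290,243,z).round() for z in(150,180,210)])
print('crosshead',[(ray('top',145,238,z).round(),ray('top',240,238,z).round()) for z in(400,600)])
im=cv2.imread('pics/side0.png')
a=crop(im,215,345,60,60,400,400)
b=crop(t,155,235,40,40,400,400)
cv2.imwrite('pics/c1.png',np.hstack([a,b]))
E
```

```text
rack z32
[267.2 302.7] [381.  186.8] 6.7 32.7 ang 86.8
[233.6 299.7] [387.1 270.8] 6.2 22.6 ang 88.2
[200.1 296.7] [393.1 354.3] 6.3 47.4 ang 85.9
[230.8 294.5] [399.8 278.3] 24.1 11.2 ang 91.0
[268.4 290.4] [411.8 184.7] 6.6 32.7 ang 86.9
[285.5 297.5] [394.8 141.7] 46.7 14.0 ang 176.3
[234.9 287.4] [417.6 268.5] 6.4 23.4 ang 87.7
[252.  294.1] [401.8 225.5] 47.3 16.0 ang 165.6
[218.5 291.2] [407.5 308.9] 45.5 12.2 ang 167.8
[201.2 284.2] [424.  352.5] 6.5 46.8 ang 85.9
[185.4 287.6] [414.9 391.4] 47.2 15.5 ang 160.4
viewer z84
[449.3 272.8] [ 464.  -254.1] 5.3 17.3 ang 0.0
[461.2 264.9] [ 483.6 -282.9] 9.3 30.6 ang 179.9
[490.3 266.8] [ 480.4 -353.9] 40.3 63.2 ang 179.6
[431.3 265.2] [ 481.7 -210.5] 41.7 63.9 ang 0.09999999999999432
[407.8 250.5] [ 515.9 -153.3] 15.8 52.8 ang 0.30000000000001137
box top edge [array([484., 338., 200.]), array([480., 104., 200.]), array([ 485., -132.,  200.])]
box bottom corner side [506. 322.   0.] top(z?) [array([562., 199., 150.]), array([541., 233., 180.]), array([520., 266., 210.])]
crosshead [(array([511., 362., 400.]), array([514., 203., 400.])), (array([497., 289., 600.]), array([499., 172., 600.]))]
```

View pics/c1.png

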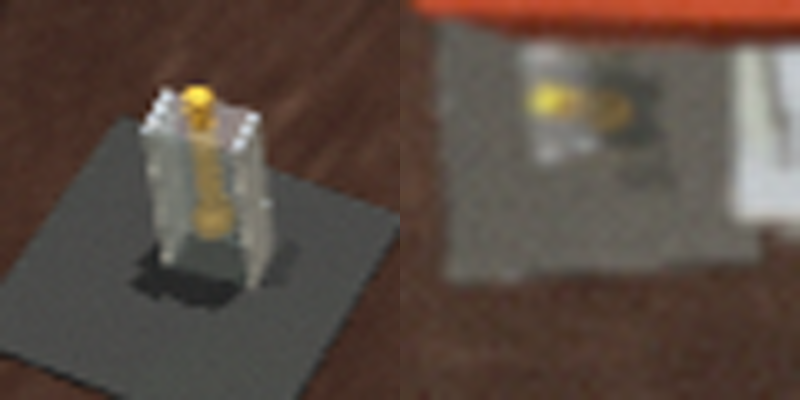

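```bash
python3 - <<'E'
from h import *
S=lambda x,y,z: ray('side',215+(x+.5)*.15-.5,345+(y+.5)*.15-.5,z)[:2]
print('stud top side',S(198,97,69),'top view',[ray('top',155+(x+.5)/10-.5,235+(y+.5)/10-.5,69)[:2] for x,y in((550-400,100),)])
l,rr=S(157,111,59),S(248,132,59);print('edges',l,rr,(l+rr)/2,np.hypot(*(l-rr)),np.degrees(np.arctan2(*(rr-l)[::-1])))
print('edge thick dirs',[ (S(*a,59)-S(*b,59)) for a,b in(((165,92),(150,130)),((255,115),(240,148)))])
b=S(168,265,3),S(255,287,3);print('bottom near',b,np.degrees(np.arctan2(*(b[1]-b[0])[::-1])))
print('mat',S(125,120,2),S(400,215,2),np.degrees(np.arctan2(*(S(400,215,2)-S(125,120,2))[::-1])))
print('base',ray('top',451.75,266.5,14), 'std side pixel check',pix('side',(483.6,-282.9,84)),pix('side',(481,-282.4,84)))
print('stdblob',)
E
```

```text
stud top side [519.38491703 427.92171279] top view [array([519.46391364, 423.60700806])]
edges [531.67055714 430.24346761] [507.02578871 424.83443483] [519.34817293 427.53895122] 25.231374255655524 -167.62100514189154
edge thick dirs [array([  3.84173222, -12.04130337]), array([  2.63049567, -10.68801833])]
bottom near (array([530.39717237, 436.08212432]), array([505.87437447, 431.02156322])) -168.3400323317211
mat [570.01615229 400.88378671] [484.84188978 392.33430283] -174.26805636372436
base [ 480.73724202 -282.58394644   14.        ] std side pixel check [409.15859674 174.32510233] [410.02013453 174.63995615]
stdblob
```

```bash
cat >> h.py <<'E'
from scipy.spatial.transform import Rotation as Ro
def plan(tgt,yaw,n,show=True):
    s=r.sense(); p=np.array(s['tool_pos']); R=Ro.from_euler('xyz',s['tcp_rot'],degrees=True)
    T=Ro.from_euler('xyz',[180,0,yaw],degrees=True)
    w=(R.inv()*T).as_rotvec()/n; d=(np.array(tgt)-p)/n/1000
    print('t',round(s['time'],2),'pos',p.round(1),'rot',np.round(s['tcp_rot'],2),'gap',round(s['finger_gap'],1),'F',np.round(s['ft_force'],1))
    for k in range(n):
        print((R.inv().apply(d)).round(4).tolist(),w.round(3).tolist()); R=R*Ro.from_rotvec(w)
E
python3 -c "
from h import *
plan((482,-282.5,150),90,8)"
```

```text
t 0.1 pos [ 232.9 -552.4  230.4] rot [-1.799e+02 -1.000e-02  2.285e+01] gap 85.6 F [ 1.   0.5 -0.9]
[0.0418, -0.019, 0.0101] [-0.0, -0.0, -0.146]
[0.0441, -0.0127, 0.0101] [-0.0, -0.0, -0.146]
[0.0455, -0.0061, 0.0101] [-0.0, -0.0, -0.146]
[0.0459, 0.0006, 0.0101] [-0.0, -0.0, -0.146]
[0.0453, 0.0073, 0.0101] [-0.0, -0.0, -0.146]
[0.0438, 0.0138, 0.01] [-0.0, -0.0, -0.146]
[0.0413, 0.0201, 0.01] [-0.0, -0.0, -0.146]
[0.0379, 0.0259, 0.01] [-0.0, -0.0, -0.146]
```

Request:
play_rows:
  deltas:
    - [[0.042,-0.019,0.01],[0,0,-0.146],0]
    - [[0.044,-0.013,0.01],[0,0,-0.146],0]
    - [[0.0455,-0.006,0.01],[0,0,-0.146],0]
    - [[0.046,0.0006,0.01],[0,0,-0.146],0]
    - [[0.0455,0.007,0.01],[0,0,-0.146],0]
    - [[0.044,0.014,0.01],[0,0,-0.146],0]
    - [[0.041,0.02,0.01],[0,0,-0.146],0]
    - [[0.038,0.026,0.01],[0,0,-0.146],0]
  force: 30

```text
time: 1.1
tool_pos: [482.3, -272.0, 145.2]
tcp_rot: [-179.8, -0.2, 91.5]
ft_force: [0.2, -0.3, 0.1]
finger_gap: 85.1
```

```bash
python3 -c "
from h import *
plan((482,-282.5,120),90,4)
im=snap('top','t1');b=snap('side','s1')
cv2.imwrite('pics/c2.png',np.hstack([crop(im,400,215,120,100,480,400),crop(b,360,60,80,100,320,400)]))"
```

```text
t 1.1 pos [ 482.3 -272.   145.2] rot [-179.81   -0.23   91.52] gap 85.1 F [ 0.2 -0.3  0.1]
[-0.0027, -0.0001, 0.0063] [-0.001, -0.001, 0.007]
[-0.0026, -0.0001, 0.0063] [-0.001, -0.001, 0.007]
[-0.0026, -0.0001, 0.0063] [-0.001, -0.001, 0.007]
[-0.0026, -0.0001, 0.0063] [-0.001, -0.001, 0.007]
```

View pics/c2.png

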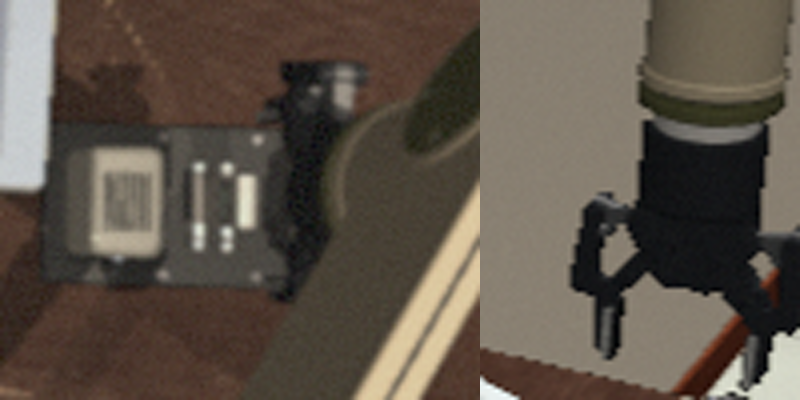

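Request:
play_rows:
  deltas:
    - [[-0.005,0,0.012],[0,0,0.013],0]
    - [[-0.005,0,0.012],[0,0,0.013],0]
    - [[0,0,0.015],[-0.003,-0.004,0],0]
    - [[0,0,0.015],[0,0,0],0]
    - [[0,0,0.015],[0,0,0],0]

```text
time: 1.82
tool_pos: [481.1, -282.1, 70.2]
tcp_rot: [-179.9, -0.1, 89.7]
ft_force: [-0.5, 0.1, 0.4]
finger_gap: 85.5
```

```bash
python3 -c "
from h import *
plan((483,-282.5,48),90,3)"
```

```text
t 1.82 pos [ 481.1 -282.1   70.2] rot [-1.7989e+02 -1.0000e-01  8.9750e+01] gap 85.5 F [-0.5  0.1  0.4]
[-0.0001, 0.0006, 0.0074] [-0.001, -0.001, -0.001]
[-0.0001, 0.0006, 0.0074] [-0.001, -0.001, -0.001]
[-0.0001, 0.0006, 0.0074] [-0.001, -0.001, -0.001]
```

Request:
play_rows:
  deltas:
    - [[0,0.001,0.011],[0,0,-0.002],0]
    - [[0,0.001,0.011],[0,0,-0.002],0]
    - [[0,0,0],[0,0,0],0.4]
    - [[0,0,0],[0,0,0],1]
    - [[0,0,0],[0,0,0],1]
    - [[0,0,0],[0,0,0],1]
    - [[0,0,0],[0,0,0],1]
  force: 30

```text
time: 2.7
tool_pos: [483.2, -281.9, 46.4]
tcp_rot: [-179.9, -0.1, 90.0]
ft_force: [0.1, -0.1, 0.3]
finger_gap: 31.1
```

Request:
play_rows:
  deltas:
    - [[0,0,-0.01],[0,0,0],1]
    - [[0,0,-0.02],[0,0,0],1]
    - [[0,0,-0.03],[0,0,0],1]
    - [[0,0,-0.03],[0,0,0],1]
    - [[0,0,-0.02],[0,0,0],1]
    - [[0,-0.03,0],[0,0,0],1]
    - [[0,-0.04,0],[0,0,0],1]
    - [[0,-0.04,0],[0,0,0],1]

```text
time: 3.7
tool_pos: [373.7, -282.9, 166.6]
tcp_rot: [179.8, 0.1, 90.2]
ft_force: [0.2, -0.4, -0.4]
finger_gap: 31.2
```

```bash
python3 -c "
from h import *
plan((375,186,155),176,14)"
```

```text
t 3.7 pos [ 373.7 -282.9  166.6] rot [1.7983e+02 1.3000e-01 9.0160e+01] gap 31.2 F [ 0.2 -0.4 -0.4]
[0.0335, 0.0002, 0.0008] [0.0, 0.0, -0.107]
[0.0333, 0.0038, 0.0008] [0.0, 0.0, -0.107]
[0.0327, 0.0073, 0.0008] [0.0, 0.0, -0.107]
[0.0317, 0.0107, 0.0008] [0.0, 0.0, -0.107]
[0.0304, 0.0141, 0.0008] [0.0, 0.0, -0.107]
[0.0287, 0.0172, 0.0008] [0.0, 0.0, -0.107]
[0.0267, 0.0202, 0.0008] [0.0, 0.0, -0.107]
[0.0244, 0.0229, 0.0008] [0.0, 0.0, -0.107]
[0.0218, 0.0254, 0.0008] [0.0, 0.0, -0.107]
[0.019, 0.0276, 0.0008] [0.0, 0.0, -0.107]
[0.0159, 0.0295, 0.0008] [0.0, 0.0, -0.107]
[0.0127, 0.031, 0.0008] [0.0, 0.0, -0.107]
[0.0093, 0.0322, 0.0008] [0.0, 0.0, -0.107]
[0.0058, 0.033, 0.0008] [0.0, 0.0, -0.107]
```

Request:
play_rows:
  deltas:
    - [[0.0335,0,0],[0,0,-0.107],1]
    - [[0.0335,0.004,0],[0,0,-0.107],1]
    - [[0.0325,0.0075,0],[0,0,-0.107],1]
    - [[0.0315,0.011,0],[0,0,-0.107],1]
    - [[0.0305,0.014,0],[0,0,-0.107],1]
    - [[0.0285,0.017,0],[0,0,-0.107],1]
    - [[0.0265,0.02,0],[0,0,-0.107],1]
    - [[0.0245,0.023,0],[0,0,-0.107],1]

```text
time: 4.7
tool_pos: [371.4, -11.2, 172.6]
tcp_rot: [179.9, 0.9, 140.2]
ft_force: [0.7, 1.2, -0.7]
finger_gap: 31.7
```

Request:
play_rows:
  deltas:
    - [[0.022,0.0255,0.001],[0,0,-0.107],1]
    - [[0.019,0.0275,0.001],[0,0,-0.107],1]
    - [[0.016,0.0295,0.001],[0,0,-0.107],1]
    - [[0.013,0.031,0.001],[0,0,-0.107],1]
    - [[0.009,0.032,0.001],[0,0,-0.107],1]
    - [[0.006,0.033,0.001],[0,0,-0.107],1]
    - [[0,0,0],[0,0,0],1]

```text
time: 5.58
tool_pos: [366.5, 198.6, 171.6]
tcp_rot: [-179.7, 1.4, 178.5]
ft_force: [0.4, -0.5, -0.6]
finger_gap: 31.2
```

```bash
python3 -c "
from h import *
plan((396.4,185.7,85),176,6)"
```

```text
t 5.58 pos [366.5 198.6 171.6] rot [-179.73    1.37  178.51] gap 31.2 F [ 0.4 -0.5 -0.6]
[-0.0047, -0.002, 0.0146] [-0.001, 0.004, 0.007]
[-0.0048, -0.0019, 0.0145] [-0.001, 0.004, 0.007]
[-0.0048, -0.0019, 0.0145] [-0.001, 0.004, 0.007]
[-0.0049, -0.0019, 0.0145] [-0.001, 0.004, 0.007]
[-0.005, -0.0019, 0.0145] [-0.001, 0.004, 0.007]
[-0.0051, -0.0018, 0.0145] [-0.001, 0.004, 0.007]
```

Request:
play_rows:
  deltas:
    - [[-0.0047,-0.002,0.0145],[-0.001,0.004,0.007],1]
    - [[-0.0048,-0.002,0.0145],[-0.001,0.004,0.007],1]
    - [[-0.0048,-0.002,0.0145],[-0.001,0.004,0.007],1]
    - [[-0.005,-0.002,0.0145],[-0.001,0.004,0.007],1]
    - [[-0.005,-0.002,0.0145],[-0.001,0.004,0.007],1]
    - [[-0.005,-0.002,0.0145],[-0.001,0.004,0.007],1]
    - [[0,0,0],[0,0,0],1]

```text
time: 6.45
tool_pos: [398.1, 180.8, 77.9]
tcp_rot: [180.0, -0.2, 175.6]
ft_force: [0.7, 0.1, 0.0]
finger_gap: 31.8
```

```bash
python3 -c "
from h import *
plan((396.4,185.7,74),176,2)
im=snap('top','t2');b=snap('side','s2')
for P in ((396.4,185.7,32),(396.4,185.7,50)): print(pix('side',P),pix('top',P))
cv2.imwrite('pics/c3.png',np.hstack([crop(im,210,260,90,60,400,267),np.zeros((267,10,3),np.uint8),crop(b,330,250,80,80,267,267)]))"
```

```text
t 6.45 pos [398.1 180.8  77.9] rot [179.96  -0.2  175.56] gap 31.8 F [0.7 0.1 0. ]
[0.001, 0.0024, 0.0019] [0.0, -0.002, -0.004]
[0.001, 0.0024, 0.0019] [0.0, -0.002, -0.004]
[366.44560242 309.90913793] [267.86498478 296.53928627]
[366.96669747 303.40610051] [267.2016173  296.93059067]
```

View pics/c3.png

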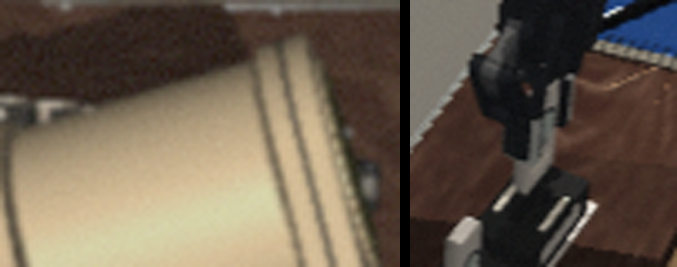

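```bash
python3 - <<'E'
from h import *
def bl(f,x,y,w,h,th,z,k=8,amin=5):
    g=crop(cv2.cvtColor(cv2.imread(f),cv2.COLOR_BGR2GRAY),x,y,w,h,w*k,h*k)
    for c in cv2.findContours((g>th).astype(np.uint8),cv2.RETR_EXTERNAL,cv2.CHAIN_APPROX_NONE)[0]:
        if cv2.contourArea(c)<amin*k*k: continue
        b=(cv2.boxPoints(cv2.minAreaRect(c))+.5)/k-.5+[x,y]; P=np.array([ray('side',*q,z)[:2] for q in b])
        print(b.mean(0).round(1),P.mean(0).round(1),np.hypot(*(P[1]-P[0])).round(1),np.hypot(*(P[2]-P[1])).round(1))
print('s0');bl('pics/side0.png',345,290,45,50,150,32)
print('s2');bl('pics/s2.png',345,290,45,50,150,32)
b=cv2.imread('pics/s2.png')
a=crop(b,345,265,50,60,500,600)
for P in((396.4,185.7,32),): 
    q=(pix('side',P)-[345,265]+.5)*10-.5; print(q)
cv2.imwrite('pics/c4.png',a)
E
```

```text
s0
[353.6 338.1] [387.4 265.5] 6.9 6.9
[345.9 318.1] [422.8 225.4] 22.7 12.1
[374.  324.9] [366.8 214.8] 91.7 6.9
[372.7 313.6] [381.3 189.2] 33.3 5.9
[359.  307.8] [412.1 187.1] 33.3 5.9
s2
[366.3 335.9] [368.5 249.1] 21.6 4.3
[345.8 318. ] [423.  225.3] 20.2 9.8
[381.2 316.1] [363.7 187.5] 36.3 6.2
[357.1 310.1] [412.8 194.9] 15.1 3.9
[218.95602421 453.59137929]
```

View pics/c4.png

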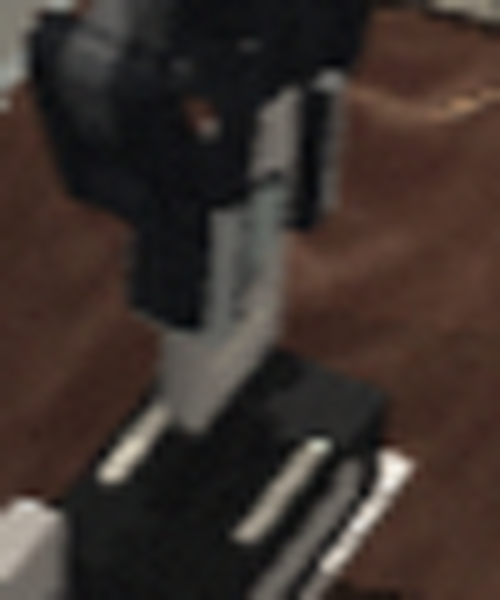

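```bash
python3 - <<'E'
from h import *
print(ray('side',363.5,307.5,45.5),ray('side',363.5,307.5,47))
plan((396.5,187,76),176,2)
E
```

```text
[399.41585274 195.1324737   45.5       ] [398.86128627 196.56367653  47.        ]
t 6.55 pos [398.7 181.4  79.4] rot [ 1.7991e+02 -8.0000e-02  1.7560e+02] gap 31.9 F [-0.1  0.  -0.8]
[0.0013, 0.0027, 0.0017] [0.001, -0.001, -0.004]
[0.0013, 0.0027, 0.0017] [0.001, -0.001, -0.004]
```

Request:
play_rows:
  deltas:
    - [[0.0015,0.0028,0.003],[0,0,-0.004],1]
    - [[0.0015,0.0028,0.003],[0,0,-0.004],1]
    - [[0,0,0.002],[0,0,0],1]
    - [[0,0,0.0],[0,0,0],1]

```text
time: 7.05
tool_pos: [396.9, 188.7, 72.7]
tcp_rot: [179.8, 0.1, 176.2]
ft_force: [-0.5, -0.2, -1.0]
finger_gap: 31.6
```

```bash
python3 - <<'E'
from h import *
plan((396.5,187,60),176,2)
b=snap('side','s3'); cv2.imwrite('pics/c5.png',crop(b,345,270,50,50,600,600))
s=r.sense();x,y,z=s['tool_pos'];zf=z-32.4
R=Ro.from_euler('z',-4,degrees=True).as_matrix() # tool-x = -x
c=np.array([x,y,0])
for n,d in(('-x+y body',(-5,16,5)),('+x+y body',(5,16,5)),('-x-y',(-5,-16,5)),('-x+y foot',(-3.5,14.5,0)),('+x+y foot',(3.5,14.5,0)),('-x-y foot',(-3.5,-14.5,0))):
    P=c+R@np.array([d[0],d[1],0.])+[0,0,zf+d[2]]
    print(n,((pix('side',P)-[345,270]+.5)*12-.5).round())
E
```

```text
t 7.05 pos [396.9 188.7  72.7] rot [1.7983e+02 1.0000e-01 1.7616e+02] gap 31.6 F [-0.5 -0.2 -1. ]
[0.0001, -0.0009, 0.0063] [0.002, 0.001, 0.001]
[0.0001, -0.0008, 0.0063] [0.002, 0.001, 0.001]
-x+y body [238. 507.]
+x+y body [184. 483.]
-x-y [329. 391.]
-x+y foot [233. 519.]
+x+y foot [195. 503.]
-x-y foot [315. 414.]
```

View pics/c5.png

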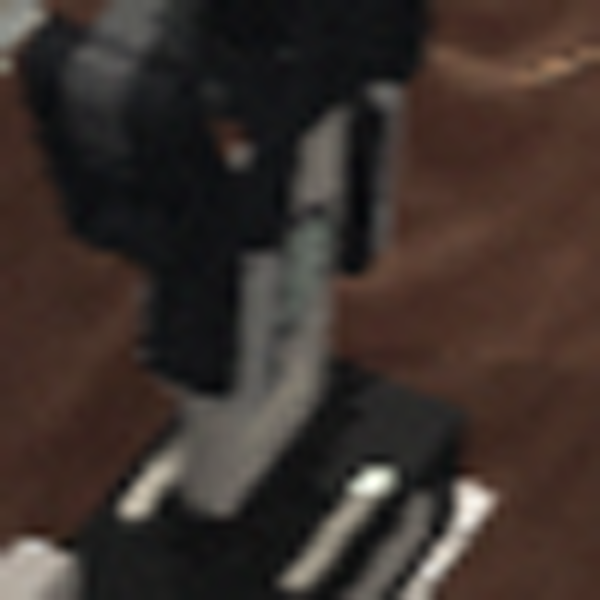

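Request:
play_rows:
  deltas:
    - [[0.0007,-0.0012,0.003],[0,0,0],1]
    - [[0,0,0.004],[0,0,0],1]
    - [[0,0,0.004],[0,0,0],1]
    - [[0,0,0],[0,0,0],1]

```text
time: 7.6
tool_pos: [396.1, 187.3, 60.9]
tcp_rot: [179.8, 0.1, 176.1]
ft_force: [-0.1, 0.5, 0.9]
finger_gap: 31.6
```

Request:
play_rows:
  deltas:
    - [[0,0,0.004],[0,0,0],1]
    - [[0,0,0.004],[0,0,0],1]
    - [[0,0,0],[0,0,0],1]

```text
time: 7.98
tool_pos: [396.1, 187.3, 52.3]
tcp_rot: [179.8, 0.1, 176.1]
ft_force: [0.0, 0.7, -0.7]
finger_gap: 31.4
```

Request:
play_rows:
  deltas:
    - [[0,0,0.003],[0,0,0],1]
    - [[0,0,0.0025],[0,0,0],1]
    - [[0,0,0],[0,0,0],1]

```text
time: 8.35
tool_pos: [396.2, 187.3, 46.5]
tcp_rot: [179.8, 0.1, 176.1]
ft_force: [-1.1, -0.9, -0.4]
finger_gap: 31.4
```

Request:
play_rows:
  deltas:
    - [[0,0,0],[0,0,0],0.4]
    - [[0,0,0],[0,0,0],0.2]
    - [[0,0,0],[0,0,0],0.2]
    - [[0,0,-0.01],[0,0,0],0.2]
    - [[0,0,-0.03],[0,0,0],0.2]
    - [[0,0,-0.04],[0,0,0],0.2]
    - [[0,0,-0.04],[0,0,0],0.2]
    - [[0,0,0],[0,0,0],0]

```text
time: 9.35
tool_pos: [396.1, 187.0, 173.3]
tcp_rot: [179.8, 0.2, 176.1]
ft_force: [-0.4, -0.3, -0.5]
finger_gap: 83.8
```

```bash
python3 - <<'E'
from h import *
plan((400,400,170),103,8)
b=snap('side','s4'); cv2.imwrite('pics/c6.png',crop(b,340,255,60,80,450,600))
def top(z,x,y): print('std top predicted',pix('side',(x,y,z)))
top(84,396.5,187)
E
```

```text
t 9.35 pos [396.1 187.  173.3] rot [179.79   0.2  176.14] gap 83.8 F [-0.4 -0.3 -0.5]
[0.0013, 0.0266, 0.0005] [0.001, 0.0, 0.16]
[0.0055, 0.026, 0.0005] [0.001, 0.0, 0.16]
[0.0096, 0.0248, 0.0005] [0.001, 0.0, 0.16]
[0.0134, 0.023, 0.0005] [0.001, 0.0, 0.16]
[0.0169, 0.0206, 0.0004] [0.001, 0.0, 0.16]
[0.0199, 0.0176, 0.0004] [0.001, 0.0, 0.16]
[0.0225, 0.0142, 0.0004] [0.001, 0.0, 0.16]
[0.0245, 0.0105, 0.0004] [0.001, 0.0, 0.16]
std top predicted [367.66406761 291.11799263]
```

View pics/c6.png

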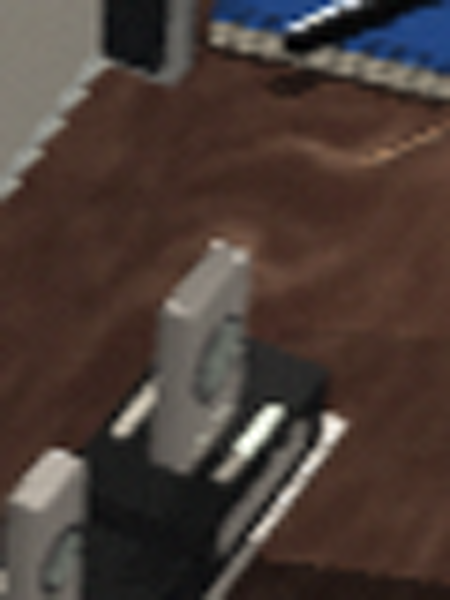

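Request:
play_rows:
  deltas:
    - [[0.0013,0.0266,0],[0,0,0.16],0]
    - [[0.0055,0.026,0],[0,0,0.16],0]
    - [[0.0096,0.0248,0],[0,0,0.16],0]
    - [[0.0134,0.023,0],[0,0,0.16],0]
    - [[0.017,0.0206,0],[0,0,0.16],0]
    - [[0.02,0.0176,0],[0,0,0.16],0]
    - [[0.0225,0.0142,0],[0,0,0.16],0]
    - [[0.0245,0.0105,0],[0,0,0.16],0]

```text
time: 10.4
tool_pos: [397.9, 401.2, 161.3]
tcp_rot: [-179.3, 0.3, 100.3]
ft_force: [-0.2, -0.2, 0.4]
finger_gap: 85.2
```

```bash
python3 -c "
from h import *
plan((519.3,426.5,120),103,6)"
```

```text
t 10.4 pos [397.9 401.2 161.3] rot [-179.29    0.25  100.31] gap 85.2 F [-0.2 -0.2  0.4]
[0.0006, 0.0207, 0.0066] [-0.002, 0.001, -0.008]
[0.0004, 0.0207, 0.0067] [-0.002, 0.001, -0.008]
[0.0002, 0.0207, 0.0067] [-0.002, 0.001, -0.008]
[0.0001, 0.0207, 0.0068] [-0.002, 0.001, -0.008]
[-0.0001, 0.0207, 0.0068] [-0.002, 0.001, -0.008]
[-0.0003, 0.0207, 0.0068] [-0.002, 0.001, -0.008]
```

Request:
play_rows:
  deltas:
    - [[0,0.02,0.007],[-0.002,0.001,-0.008],0]
    - [[0,0.02,0.007],[-0.002,0.001,-0.008],0]
    - [[0,0.02,0.007],[-0.002,0.001,-0.008],0]
    - [[0,0.02,0.007],[-0.002,0.001,-0.008],0]
    - [[0,0.02,0.007],[-0.002,0.001,-0.008],0]
    - [[0,0.02,0.006],[-0.002,0.001,-0.008],0]
    - [[0,0,0],[0,0,0],0]

```text
time: 11.28
tool_pos: [511.9, 423.6, 105.5]
tcp_rot: [-179.0, 0.3, 103.1]
ft_force: [-0.3, 0.7, -0.5]
finger_gap: 85.5
```

```bash
python3 -c "
from h import *
plan((519.3,426.5,80),103,3)
b=snap('side','s5'); cv2.imwrite('pics/c7.png',crop(b,195,290,100,110,545,600))"
```

```text
t 11.28 pos [511.9 423.6 105.5] rot [-179.04    0.26  103.15] gap 85.5 F [-0.3  0.7 -0.5]
[0.0004, 0.0028, 0.0085] [-0.006, 0.002, 0.001]
[0.0004, 0.0027, 0.0085] [-0.006, 0.002, 0.001]
[0.0004, 0.0027, 0.0085] [-0.006, 0.002, 0.001]
```

View pics/c7.png

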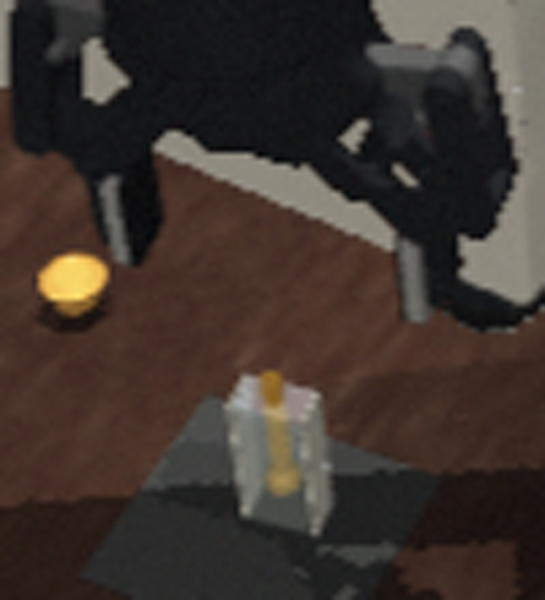

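Request:
play_rows:
  deltas:
    - [[0.001,0.004,0.008],[-0.006,0.002,0],0]
    - [[0,0.004,0.01],[-0.006,0.002,0],0]
    - [[0,0,0.014],[-0.005,0.002,0],0]
    - [[0,0,0.014],[0,0,0],0]
    - [[0,0,0.014],[0,0,0],0]
    - [[0,0,0],[0,0,0],0]

```text
time: 12.08
tool_pos: [515.8, 425.9, 40.0]
tcp_rot: [-179.9, -0.0, 103.2]
ft_force: [-0.1, 0.2, -0.7]
finger_gap: 85.6
```

```bash
python3 -c "
from h import *
plan((519.3,426,22),103,2)"
```

```text
t 12.07 pos [515.8 425.9  40. ] rot [-1.7988e+02 -5.0000e-02  1.0321e+02] gap 85.6 F [-0.1  0.2 -0.7]
[-0.0004, 0.0017, 0.009] [-0.001, -0.0, 0.002]
[-0.0004, 0.0017, 0.009] [-0.001, -0.0, 0.002]
```

Request:
play_rows:
  deltas:
    - [[0,0.0018,0.009],[0,0,0],0]
    - [[0,0.0017,0.008],[0,0,0],0]
    - [[0,0,0],[0,0,0],0.3]
    - [[0,0,0],[0,0,0],0.5]
    - [[0,0,0],[0,0,0],1]
    - [[0,0,0],[0,0,0],1]
    - [[0,0,0],[0,0,0],1]
    - [[0,0,0],[0,0,0],1]
  force: 30

```text
time: 13.08
tool_pos: [520.8, 427.7, 23.9]
tcp_rot: [179.9, -0.1, 103.2]
ft_force: [0.1, 0.4, -0.1]
finger_gap: 25.4
```

Request:
play_rows:
  deltas:
    - [[0,0,-0.01],[0,0,0],1]
    - [[0,0,-0.02],[0,0,0],1]
    - [[0,0,-0.03],[0,0,0],1]
    - [[0,0,-0.03],[0,0,0],1]
    - [[0,0,-0.03],[0,0,0],1]
    - [[0,0,-0.01],[0,0,0],1]

```text
time: 13.82
tool_pos: [521.3, 427.9, 164.5]
tcp_rot: [179.7, -0.2, 103.2]
ft_force: [0.1, 0.3, 0.2]
finger_gap: 26.0
```

```bash
python3 - <<'E'
from h import *
plan((370,370,165),103,7)
b=snap('side','s6'); s=r.sense();x,y,z=s['tool_pos']
q=pix('side',(x,y,z-20.9+66));print('pred stud top',q)
u,v=int(q[0])-35,int(q[1])-40
cv2.imwrite('pics/c8.png',crop(b,u,v,70,70,600,600))
R=Ro.from_euler('z',13.2,degrees=True).as_matrix(); P=np.array([x,y,z-20.9])
for d in((13,7,0),(-13,7,0),(13,-7,0),(13,7,56),(-13,7,56),(-13,-7,56),(13,-7,56),(0,0,66),(0,0,18)): print(d,((pix('side',P+R@np.array(d,float))-[u,v]+.5)*600/70-.5).round())
E
```

```text
t 13.82 pos [521.3 427.9 164.5] rot [179.75  -0.2  103.21] gap 26.0 F [0.1 0.3 0.2]
[-0.0031, -0.0229, -0.0002] [0.001, -0.0, 0.001]
[-0.0031, -0.0229, -0.0002] [0.001, -0.0, 0.001]
[-0.0031, -0.0229, -0.0002] [0.001, -0.0, 0.001]
[-0.0031, -0.0229, -0.0001] [0.001, -0.0, 0.001]
[-0.0032, -0.0229, -0.0001] [0.001, -0.0, 0.001]
[-0.0032, -0.0229, -0.0001] [0.001, -0.0, 0.001]
[-0.0032, -0.0229, -0.0001] [0.001, -0.0, 0.001]
pred stud top [235.16995674 298.59160265]
(13, 7, 0) [261. 619.]
(-13, 7, 0) [390. 646.]
(13, -7, 0) [290. 567.]
(13, 7, 56) [229. 405.]
(-13, 7, 56) [363. 431.]
(-13, -7, 56) [392. 379.]
(13, -7, 56) [259. 353.]
(0, 0, 66) [305. 352.]
(0, 0, 18) [331. 539.]
```

View pics/c8.png

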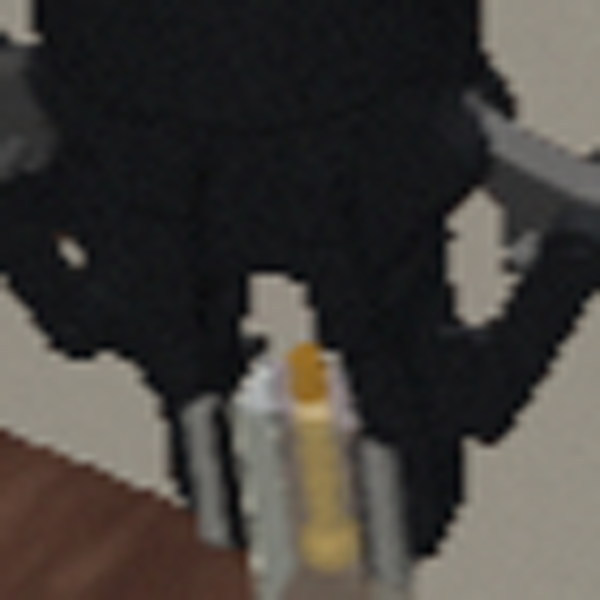

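Request:
play_rows:
  deltas:
    - [[-0.003,-0.022,0],[0,0,0],1]
    - [[-0.003,-0.023,0],[0,0,0],1]
    - [[-0.003,-0.023,0],[0,0,0],1]
    - [[-0.003,-0.023,0],[0,0,0],1]
    - [[-0.003,-0.023,0],[0,0,0],1]
    - [[-0.003,-0.02,0],[0,0,0],1]

```text
time: 14.62
tool_pos: [389.9, 376.5, 159.1]
tcp_rot: [-179.9, -0.0, 103.1]
ft_force: [-0.6, 0.1, -0.1]
finger_gap: 25.4
```

```bash
python3 -c "
from h import *
plan((385,-282,165),90,22)"
```

```text
t 14.62 pos [389.9 376.5 159.1] rot [-1.7993e+02 -5.0000e-02  1.0315e+02] gap 25.4 F [-0.6  0.1 -0.1]
[-0.0291, -0.007, -0.0003] [-0.0, -0.0, 0.01]
[-0.0292, -0.0067, -0.0003] [-0.0, -0.0, 0.01]
[-0.0292, -0.0064, -0.0003] [-0.0, -0.0, 0.01]
[-0.0293, -0.0061, -0.0003] [-0.0, -0.0, 0.01]
[-0.0294, -0.0058, -0.0003] [-0.0, -0.0, 0.01]
[-0.0294, -0.0055, -0.0003] [-0.0, -0.0, 0.01]
[-0.0295, -0.0052, -0.0003] [-0.0, -0.0, 0.01]
[-0.0295, -0.0049, -0.0003] [-0.0, -0.0, 0.01]
[-0.0296, -0.0046, -0.0003] [-0.0, -0.0, 0.01]
[-0.0296, -0.0043, -0.0003] [-0.0, -0.0, 0.01]
[-0.0297, -0.004, -0.0003] [-0.0, -0.0, 0.01]
[-0.0297, -0.0036, -0.0003] [-0.0, -0.0, 0.01]
[-0.0297, -0.0033, -0.0003] [-0.0, -0.0, 0.01]
[-0.0298, -0.003, -0.0003] [-0.0, -0.0, 0.01]
[-0.0298, -0.0027, -0.0003] [-0.0, -0.0, 0.01]
[-0.0298, -0.0024, -0.0003] [-0.0, -0.0, 0.01]
[-0.0299, -0.0021, -0.0003] [-0.0, -0.0, 0.01]
[-0.0299, -0.0018, -0.0003] [-0.0, -0.0, 0.01]
[-0.0299, -0.0015, -0.0003] [-0.0, -0.0, 0.01]
[-0.0299, -0.0012, -0.0003] [-0.0, -0.0, 0.01]
[-0.0299, -0.0008, -0.0003] [-0.0, -0.0, 0.01]
[-0.0299, -0.0005, -0.0003] [-0.0, -0.0, 0.01]
```

Request:
play_rows:
  deltas:
    - [[-0.029,-0.008,-0.001],[0,0,0.01],1]
    - [[-0.029,-0.008,-0.001],[0,0,0.01],1]
    - [[-0.029,-0.007,-0.001],[0,0,0.01],1]
    - [[-0.029,-0.007,-0.001],[0,0,0.01],1]
    - [[-0.0295,-0.006,0],[0,0,0.01],1]
    - [[-0.0295,-0.006,0],[0,0,0.01],1]
    - [[-0.0295,-0.005,0],[0,0,0.01],1]
    - [[-0.0295,-0.005,0],[0,0,0.01],1]

```text
time: 15.62
tool_pos: [377.4, 128.9, 156.0]
tcp_rot: [-179.3, 0.1, 98.7]
ft_force: [0.3, 0.0, -0.1]
finger_gap: 25.8
```

Request:
play_rows:
  deltas:
    - [[-0.0295,-0.0045,0],[0,0,0.01],1]
    - [[-0.0295,-0.0045,0],[0,0,0.01],1]
    - [[-0.03,-0.004,0],[0,0,0.01],1]
    - [[-0.03,-0.0035,0],[0,0,0.01],1]
    - [[-0.03,-0.003,0],[0,0,0.01],1]
    - [[-0.03,-0.003,0],[0,0,0.01],1]
    - [[-0.03,-0.003,0],[0,0,0.01],1]
    - [[-0.02,-0.002,0],[0,0,0.01],1]

```text
time: 16.62
tool_pos: [371.6, -109.2, 150.6]
tcp_rot: [-178.9, 0.1, 93.9]
ft_force: [0.1, -0.8, 0.1]
finger_gap: 25.4
```

```bash
python3 -c "
from h import *
plan((385,-282,165),90,5)"
```

```text
t 16.62 pos [ 371.6 -109.2  150.6] rot [-1.7887e+02  1.0000e-01  9.3940e+01] gap 25.4 F [ 0.1 -0.8  0.1]
[-0.0347, 0.0002, -0.0028] [-0.004, 0.0, 0.014]
[-0.0346, 0.0007, -0.0028] [-0.004, 0.0, 0.014]
[-0.0346, 0.0012, -0.0028] [-0.004, 0.0, 0.014]
[-0.0346, 0.0017, -0.0029] [-0.004, 0.0, 0.014]
[-0.0346, 0.0022, -0.0029] [-0.004, 0.0, 0.014]
```

Request:
play_rows:
  deltas:
    - [[-0.033,0,-0.004],[-0.004,0,0.014],1]
    - [[-0.033,0.001,-0.004],[-0.004,0,0.014],1]
    - [[-0.033,0.001,-0.004],[-0.004,0,0.014],1]
    - [[-0.033,0.002,-0.003],[-0.004,0,0.014],1]
    - [[-0.03,0.002,-0.003],[-0.004,0,0.01],1]
    - [[0,0,0],[0,0,0],1]

```text
time: 17.38
tool_pos: [381.0, -275.4, 163.8]
tcp_rot: [-179.7, -0.1, 89.9]
ft_force: [0.3, 0.2, -0.3]
finger_gap: 25.3
```

```bash
python3 -c "
from h import *
plan((481.5,-282.5,160),90,5)"
```

```text
t 17.38 pos [ 381.  -275.4  163.8] rot [-1.7971e+02 -1.3000e-01  8.9900e+01] gap 25.3 F [ 0.3  0.2 -0.3]
[-0.0014, 0.0201, 0.0007] [-0.001, -0.0, -0.0]
[-0.0014, 0.0201, 0.0007] [-0.001, -0.0, -0.0]
[-0.0014, 0.0201, 0.0007] [-0.001, -0.0, -0.0]
[-0.0014, 0.0201, 0.0007] [-0.001, -0.0, -0.0]
[-0.0014, 0.0201, 0.0007] [-0.001, -0.0, -0.0]
```

Request:
play_rows:
  deltas:
    - [[-0.0014,0.019,0],[-0.001,0,0],1]
    - [[-0.0014,0.02,0],[-0.001,0,0],1]
    - [[-0.0014,0.02,0],[-0.001,0,0],1]
    - [[-0.0014,0.02,0],[-0.001,0,0],1]
    - [[-0.001,0.013,0],[-0.001,0,0],1]
    - [[0,0,0],[0,0,0],1]

```text
time: 18.12
tool_pos: [472.7, -276.0, 158.3]
tcp_rot: [-179.6, -0.5, 90.0]
ft_force: [-0.7, 1.3, -0.8]
finger_gap: 25.7
```

```bash
python3 -c "
from h import *
plan((481.5,-282.5,61),90,6)"
```

```text
t 18.12 pos [ 472.7 -276.   158.3] rot [-179.59   -0.53   89.98] gap 25.7 F [-0.7  1.3 -0.8]
[-0.0012, 0.0016, 0.0162] [-0.001, -0.002, -0.0]
[-0.0012, 0.0016, 0.0162] [-0.001, -0.002, -0.0]
[-0.0012, 0.0015, 0.0162] [-0.001, -0.002, -0.0]
[-0.0012, 0.0015, 0.0162] [-0.001, -0.002, -0.0]
[-0.0011, 0.0015, 0.0162] [-0.001, -0.002, -0.0]
[-0.0011, 0.0015, 0.0162] [-0.001, -0.002, -0.0]
```

Request:
play_rows:
  deltas:
    - [[-0.003,0.004,0.012],[-0.002,-0.004,0],1]
    - [[-0.002,0.003,0.015],[-0.002,-0.004,0],1]
    - [[-0.0015,0.001,0.016],[-0.002,-0.002,0],1]
    - [[0,0,0.016],[0,0,0],1]
    - [[0,0,0.015],[0,0,0],1]
    - [[0,0,0.01],[0,0,0],1]
    - [[0,0,0],[0,0,0],1]

```text
time: 19.0
tool_pos: [477.6, -281.6, 65.8]
tcp_rot: [-179.7, -0.1, 89.9]
ft_force: [-0.2, -0.2, -0.8]
finger_gap: 25.6
```

```bash
python3 -c "
from h import *
plan((481.5,-282.5,61),90,2)"
```

```text
t 19.0 pos [ 477.6 -281.6   65.8] rot [-1.7972e+02 -7.0000e-02  8.9930e+01] gap 25.6 F [-0.2 -0.2 -0.8]
[-0.0005, 0.0019, 0.0024] [-0.002, -0.001, -0.001]
[-0.0005, 0.0019, 0.0024] [-0.002, -0.001, -0.001]
```

Request:
play_rows:
  deltas:
    - [[-0.0004,0.0019,0.0024],[-0.002,-0.001,0],1]
    - [[-0.0004,0.0019,0.0024],[-0.002,0,0],1]
    - [[0,0,0],[0,0,0],1]
    - [[0,0,0],[0,0,0],1]

```text
time: 19.5
tool_pos: [483.1, -283.4, 62.7]
tcp_rot: [179.9, 0.1, 89.9]
ft_force: [-0.2, 0.0, 0.5]
finger_gap: 25.4
```

```bash
python3 - <<'E'
from h import *
plan((481.5,-282.5,61),90,1)
b=snap('side','s7');t=snap('top','t7'); s=r.sense();x,y,z=s['tool_pos']
print(((pix('side',(x,y,z-20.9+66))-[380,140]+.5)*6-.5),((pix('side',(x,y,z-20.9+18))-[380,140]+.5)*6-.5),((pix('side',(481,-328.5,58))-[380,140]+.5)*6-.5))
cv2.imwrite('pics/c9.png',np.hstack([crop(b,380,140,70,80,420,480),crop(t,400,230,95,120,380,480)]))
E
```

```text
t 19.5 pos [ 483.1 -283.4   62.7] rot [1.7987e+02 1.1000e-01 8.9940e+01] gap 25.4 F [-0.2  0.   0.5]
[0.0009, -0.0016, 0.0017] [0.002, 0.002, -0.001]
[184.876812   160.90472952] [173.13906496 255.87846841] [211.17784657 215.95130309]
```

View pics/c9.png

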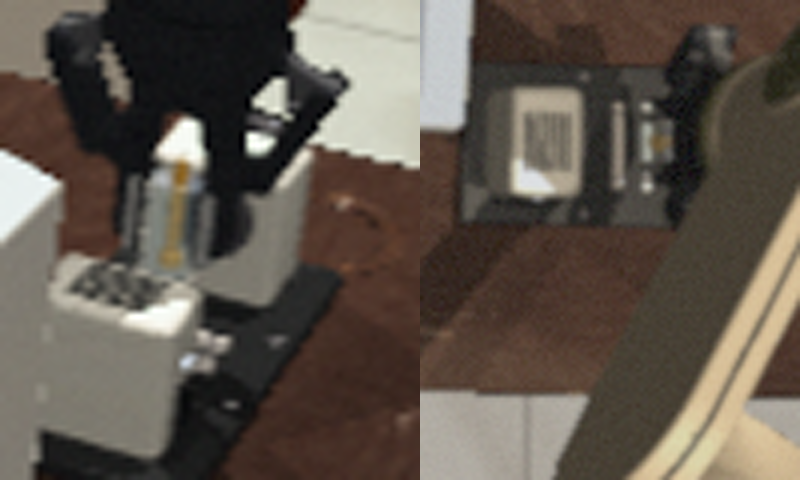

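```bash
python3 - <<'E'
from h import *
g=crop(cv2.cvtColor(cv2.imread('pics/side0.png'),cv2.COLOR_BGR2GRAY),395,155,40,40,320,320)
for th in(60,80,100):
    for c in cv2.findContours((g<th).astype(np.uint8),cv2.RETR_EXTERNAL,cv2.CHAIN_APPROX_NONE)[0]:
        if cv2.contourArea(c)>600: x,y,w,h=cv2.boundingRect(c); print(th,(x/8+395,y/8+155,w/8,h/8))
for X in((481,-328.5,58),(485,-328.5,58),(481+14.5,-328.5,58),(481-14.5,-328.5,58),(481,-328.5,72.5)):print(X,pix('side',X).round(1))
t=cv2.cvtColor(cv2.imread('pics/top0.png'),cv2.COLOR_BGR2GRAY).astype(float)
print('lamp top rows',t[240:292,428:436].mean(1).round().astype(int).tolist());print('an',t[240:292,484:496].mean(1).round().astype(int).tolist())
print('base rows',t[235:298,456:459].mean(1).round().astype(int).tolist())
for z,u,v in((84,432,(249,250,280,281)),(84,490,(250,251,282,283)),(14,457,(245,246,286,287))):print([ray('top',u,q,z)[0].round(1) for q in v])
E
```

```text
60 (413.875, 183.375, 21.125, 11.625)
60 (395.0, 178.75, 6.5, 4.875)
60 (395.0, 175.0, 6.625, 2.375)
60 (395.0, 170.375, 9.125, 2.625)
60 (408.625, 170.125, 13.25, 12.75)
60 (407.0, 155.0, 11.625, 4.75)
60 (395.0, 155.0, 13.5, 13.625)
80 (408.125, 169.625, 14.125, 13.5)
80 (413.5, 164.375, 21.5, 30.625)
80 (395.0, 155.0, 23.75, 28.75)
100 (407.5, 169.375, 15.125, 13.875)
100 (413.125, 164.25, 21.875, 30.75)
100 (395.0, 155.0, 34.0, 31.625)
(481, -328.5, 58) [414.8 175.6]
(485, -328.5, 58) [413.4 175.2]
(495.5, -328.5, 58) [409.8 174.3]
(466.5, -328.5, 58) [419.8 176.8]
(481, -328.5, 72.5) [415.4 170.9]
lamp top rows [67, 70, 67, 66, 62, 60, 66, 78, 84, 83, 80, 110, 179, 216, 220, 220, 220, 211, 178, 158, 153, 155, 157, 160, 159, 156, 159, 161, 159, 157, 154, 160, 182, 214, 220, 220, 220, 215, 180, 124, 85, 80, 85, 88, 86, 75, 58, 61, 64, 62, 62, 60]
an [66, 66, 67, 67, 68, 68, 66, 59, 68, 73, 73, 72, 72, 113, 188, 216, 219, 218, 218, 216, 216, 216, 216, 216, 216, 216, 216, 215, 216, 215, 216, 216, 216, 216, 216, 216, 218, 218, 219, 206, 143, 84, 69, 71, 74, 75, 72, 62, 65, 67, 66, 67]
base rows [71, 73, 69, 66, 65, 63, 67, 66, 66, 67, 62, 53, 70, 77, 78, 81, 79, 80, 78, 79, 105, 163, 170, 138, 99, 75, 71, 73, 79, 78, 79, 73, 74, 76, 73, 73, 108, 162, 170, 144, 139, 160, 138, 97, 81, 79, 82, 81, 81, 82, 80, 66, 66, 68, 67, 66, 64, 61, 61, 63, 61, 63, 61]
[np.float64(520.7), np.float64(518.3), np.float64(445.9), np.float64(443.5)]
[np.float64(521.1), np.float64(518.7), np.float64(443.8), np.float64(441.4)]
[np.float64(536.4), np.float64(533.8), np.float64(431.0), np.float64(428.5)]
```

Request:
play_rows:
  deltas:
    - [[0.0008,-0.0014,0.0014],[0.001,0.001,0],1]
    - [[0,0,0],[0,0,0],1]
    - [[0,0,0],[0,0,0],1]
    - [[0,0,0],[0,0,0],1]

```text
time: 20.1
tool_pos: [481.5, -282.5, 61.3]
tcp_rot: [179.9, 0.0, 89.9]
ft_force: [0.1, -0.9, -0.5]
finger_gap: 25.3
```

```bash
python3 - <<'E'
from h import *
plan((481.5,-282.5,61),90,1)
s=r.sense()
if abs(s['tool_pos'][0]-481.5)<3 and abs(s['tool_pos'][2]-61)<3 and 24<s['finger_gap']<27.5 and np.abs(s['qd']).max()<1: print(r.hand_in())
else: print('not',s['qd'])
E
```

```text
t 20.1 pos [ 481.5 -282.5   61.3] rot [1.7993e+02 5.0000e-02 8.9930e+01] gap 25.3 F [ 0.1 -0.9 -0.5]
[-0.0, -0.0, 0.0003] [0.001, 0.001, -0.001]
the job is handed in; nothing more can be done
None
```

The job is handed in, at 20.1 s on the robot's clock. `hand_in` gives no verdict, so these are my own checks.

- **Standard:** It is back in its own 35 mm slot and released. The fingers reached the same height as at pick-up with no notable force, which puts the foot on the floor. The side picture taken afterwards shows it upright, within about 1 mm of where a centred standard should appear.
- **Coupon:** It was gripped by its two frosted edges. The gap read about 25.4 mm for the 26 mm width; the 32 mm standard had read about 0.6 mm low in the same way. It is held upright, polished faces square to the light.
- **Final position:** The tool is at (481.5, -282.5, 61.3), within about 0.3 mm of the target I worked out for the stud head on the light axis. Force readings stayed near zero, so nothing suggests contact with the viewer. The last picture was taken before a final correction of about 2 mm. In it the stud matched the expected position within about 1 px.

**Disagreements:** The two cameras differed by 2.4 mm along y at the slot and by about 4 mm along y at the coupon, and I used values in between. Estimates of the light axis's x ranged from 480 to 484 mm, and I used 481.5; the allowance is 8 mm.

I did not check the grease pot, dropper or narrow standard again at the end. The planned paths kept clear of them, and no force readings suggested contact.

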